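Hang the charge pail on the bench spring balance

ROBOT

A 6-joint arm with a two-finger parallel gripper is mounted at the origin on a cart in front of the work surface, level with it; the furniture and walls round the work are solid. World frame = base frame: x ahead of the robot, y to its left, z up, the work surface at z = 0. Lengths are in mm, angles in rad, forces in N, time in s.
With the tool pointing down it reaches from about 350 to 775 mm from the base axis. Payload 7.3 kg.
Tool frame: the origin (TCP) lies on the centre line of the jaws, within the pads' length; the fingertips stand 17 mm ahead of it and the grasp point (between the pads) lies 2 mm behind it; z points along the fingers, y is the line along which they close (so a half turn about z gives the same grasp; the last joint's range is limited). The gripper opens to 92 mm and grips with 3 to 60 N. Pads are 19 mm wide; open, the fingers measure 130 mm over their backs; the gripper's body (75 mm by 190 mm) begins 47 mm behind the grasp point.
Start: joints at [1.041, 0.342, 1.524, -0, 1.275, -0.146], TCP at [196.571, 486.83, 243.741] pointing down, gripper open.
Joint ranges: [-2.53, 2.53], [-0.77, 2.02], [0.04, 2.7], [-1, 4.14], [0.28, 2.66], [-3.11, 3.11]. Speed limits (rad/s): [2.57, 2.57, 3.14, 3.14, 3.14, 3.14].

INTERFACE

Orientations are given as [roll, pitch, yaw] about the fixed x, y, z axes, in that order (R = Rz(yaw) Ry(pitch) Rx(roll)).
In Python, from plant import bot gives the robot as it stands. The module is installed in compiled form; this text tells all that it offers.
- The arm moves only by the shell command python3 -m pendant 'ROWS'. ROWS is JSON, a list of rows, each a list of 3 entries, a list of its own where there are three numbers: the shift along the world's x, y, z as a fraction of full scale, then the turn, a rotation vector about the world's x, y, z as a fraction of full scale, then the opening, from -1 (shut) to 1 (fully open), so that 0 is half open. In form: [[[tx, ty, tz], [rx, ry, rz], claw], ...]. A call has exactly 10 rows; each row shifts and turns the commanded pose from where the row before left it; what a row does not reach is not made up. Full scale, the value 1, is 30 mm for a shift and 0.12 rad for a turn. A row lasts 1/12 s, in which the tool goes at most 41.7 mm and 7.16 degrees, less where a joint would pass 70% of its speed; a pose out of reach is approached as far as the arm can. A call with a number of a shift or a turn outside -1 to 1 is refused whole. A call with a gripper value outside its range is refused whole. The fingers move at their own pace and stop on an object; the grip force is fixed at half the most. Time passes only in rows, so rows that do not move let the fingers close, or fill a call up. It gives the time, the measured TCP pose, the force, the opening and the grip force at its end, in the units of the state.
- bot.get_obs(): the state, without advancing time (a new reading comes with each control period).
- bot.capture(name): name is "scene" or "top"; returns the picture (384x512x3 uint8, blue, green, red); there is no depth.
- bot.camera_params(name): a dict with "fovy" (degrees; the focal length in pixels is half the picture's height over the tangent of half this angle, whatever the lens; pixels are square), "cx", "cy" (the principal point, pixels), "distortion" ([k1, k2, p1, p2, k3] as OpenCV has them; the pictures are not rectified), "camera_from_world" (4x4, takes a point from world to camera coordinates). Camera axes: x right, y down, z forward; pixel columns grow to the right and rows downward; lengths in mm; the calibration is good to about 2 mm. A picture is of the moment at which its call begins. camera_params takes no time and is no camera call.
- bot.close_job(): hands the job in; it is judged then, once.
The state is a dict: "time": time; "joint_positions": joint angles; "dq": joint speeds; "tau": joint torques, N m; "tool_pos": TCP position; "tcp_rot": TCP orientation; "contact_force": force on the tool from outside, world axes, zero at the start; "moment": the same for the moment, N m; "grip_width": finger opening in mm; "finger_force": force on a finger pad.
Only numpy, scipy, OpenCV 4.12 (cv2) and the standard library are available. Lean on these libraries where they do the work, as an engineer would, in place of code of your own. Each camera call takes 0.05 s, during which the arm holds its last target. There are 200 camera calls.

TASK

Weigh the glass charge: swing the pail's folded bail upright while the pail stands on the bench, lift the pail by it, and hang it by the middle of the bail on the spring balance's hook, pressing the bail past the sprung safety gate until it sits at the bottom of the hook and the gate has snapped shut above it. Press no harder than that takes: never push the balance's arm down more than 30 mm, or it is overloaded. Leave the pail hanging still and straight, clear of the bench, with both glass pucks in it, and do not disturb the crucible, the nut or the kiln post.

Things in the scene. Friction and masses are not known exactly. Their poses are not given: they have to be found in the camera images.
- pail: small open round steel pail (loose, 0.19 to 0.33 kg with its bail, plus 0.16 kg of glass). Origin: centre of its underside, z up. 64 mm high, 126 mm across the rolled rim, 102 mm across the foot. Two pivot pins at y = +-70 mm, 56 mm above its foot, carry the bail; the folded bail lies on its -x side.
- bail (a joint): angle (rad) of the pail's stiff swing bail about the pail's y. 0 = folded level on the -x side (bar axis 56 mm above the bench), pi/2 = upright, more = over to +x. Starts -0.25 to 0.1; stays where it is put; about 1 N at the bar moves it. 8 mm round bar, bar axis 86 mm from the pivots. Folded, the bar clears the pail's rim by only 19 mm: lift it from outside and below.
- bail_bar (a point): middle of the axis of the bail's 8 mm top bar; y along the bar. The bar is straight for 44 mm either side of this point, then bends to side arms at y = +-70 mm. 142 mm above the pail's foot when the bail is upright: 74 mm of free height between bar and rim.
- balance: bench spring balance, fixed: cast foot, slotted aluminium column 306 mm high, hook arm pointing from the column to its -x. Origin: on the bench straight below the hook; z up, x from the hook toward the column, whose front is 147 mm behind the hook; the foot begins 85 mm behind it. Below the hook may lie a fixed charred panel 20 mm thick. Nothing stands above hook or arm.
- hook_seat (a point): where the axis of an 8 mm bar lies when seated at the bottom of the hook; axes as the balance's, the bar lies along y; moves with the arm, 205 mm above the bench unloaded. The hook, 10 mm round bar in the plane y = 0, is open to the top; free width inside 20 mm, from x = -7 mm (inner side of the point) to +13 mm (back); the back rises to the arm, axis 34 mm above the seat.
- hook_point (a point): centre of the end of the hook's upturned point, at x = -19 mm, 36 mm above the seat; below 27 mm the point is upright at x = -12 mm, above that it flares away to -x as a lead-in. From the hook's underside (14 mm below the seat) to the top of the point are 55 mm: the bail's opening passes over it from -x.
- gate (a joint): angle (rad) of the flat, 9 mm wide sprung gate in the hook's mouth: 0 shut, 1.3 fully swung down. Hinged at x = +15 mm, 22 mm above the seat; shut, it reaches level to the point's inner side. A bar pressed down just inside the point (x = -3 mm) swings it down, slips under its end 5 to 15 mm above the seat, and it snaps shut. Takes 8 to 11 N in all, about twice the pail's weight.
- hook_arm (a joint): how far the hook arm has sunk on its spring, in m: 0 unloaded, 400 N per m (10 N = 25 mm), hard stop at 38 mm. It sinks while the gate is pressed and springs up when the bar slips through. The pail alone sinks it 8 to 12 mm. More than 30 mm (12 N) overloads the balance.
- glass_puck: amber glass puck, 57 mm across, 20 mm thick, lying in the pail; origin at the centre of its underside.
- glass_puck_2: grey glass puck, 48 mm across, 16 mm thick, lying on the amber one in the pail; origin at the centre of its underside.
- crucible: small clay crucible, 61 mm across, 60 mm high, standing on the bench: a bystander.
- nut: rusty M20 nut, 29x34x16 mm, lying on the bench: a bystander.
- kiln_post: clay kiln post, 34x34x76 mm, standing on the bench: a bystander.

How it is judged:
By the outcome, as a careful person would: the job done as asked, in the order asked, and still so for the second after the job is handed in, with the robot touching nothing.
It also fails if it takes over 72 s, if anything falls off the work surface, if the arm or the gripper's body presses on something with over 40 N, if the wrist force passes 120 N, or if a joint passes its speed limit or range.

## Working session

There is one attempt and no reset: what is moved stays moved. The work goes in short steps, Python scripts to look and compute and a shell command to move; the robot and the scene stay as the last step left them, time stands still between calls to the robot, and variables do not carry over. Pictures are saved under pics/ and viewed, at most 10 in all, crops included, and the job is handed in when it is done.

```bash
mkdir -p pics; cat > h.py <<'E'
import numpy as np, cv2
from plant import bot
def cam(n):
    p=bot.camera_params(n); f=192/np.tan(np.radians(p['fovy'])/2)
    return np.array([[f,0,p['cx']],[0,f,p['cy']],[0,0,1]]),np.array(p['distortion'],float),np.array(p['camera_from_world'])
def ray(n,uv):
    K,d,T=cam(n); q=cv2.undistortPoints(np.array([[uv]],float),K,d)[0,0]
    R=T[:3,:3]; o=-R.T@T[:3,3]; return o,R.T@np.array([q[0],q[1],1])
def onz(n,uv,z):
    o,v=ray(n,uv); return (o+v*(z-o[2])/v[2]).round(1)
def tri(uv1,uv2):
    o1,v1=ray('scene',uv1);o2,v2=ray('top',uv2)
    s=np.linalg.lstsq(np.c_[v1,-v2],o2-o1,rcond=None)[0]
    a,b=o1+s[0]*v1,o2+s[1]*v2; return ((a+b)/2).round(1),np.linalg.norm(a-b).round(1)
def proj(n,P):
    K,d,T=cam(n); return cv2.projectPoints(np.array(P,float).reshape(-1,1,3),cv2.Rodrigues(T[:3,:3])[0],T[:3,3],K,d)[0][:,0].round(1)
def snap(n,name,crop=None,s=1.5):
    im=bot.capture(n); cv2.imwrite(f'pics/raw_{name}.png',im)
    if crop: im=im[crop[1]:crop[3],crop[0]:crop[2]]
    cv2.imwrite(f'pics/{name}.png',cv2.resize(im,None,fx=s,fy=s,interpolation=cv2.INTER_CUBIC)); return im
E
python3 - <<'E'
from h import *
for n in('scene','top'):
    snap(n,n+'0'); K,d,T=cam(n); print(n,K[0,0],d,(-T[:3,:3].T@T[:3,3]).round(),T[2,:3].round(2))
o=bot.get_obs(); print(o['tool_pos'],o['tcp_rot'],o['contact_force'],o['grip_width'])
E
```

```text
scene 359.20548328332995 [-0.11703617  0.          0.          0.          0.        ] [  36. -451.  819.] [ 0.48  0.58 -0.65]
top 456.4062978151966 [-0.16655983  0.          0.          0.          0.        ] [ 320.  116. 1318.] [ 0.19  0.02 -0.98]
[196.39710504 486.51754603 243.12820101] [-3.14023779e+00 -1.93117384e-04  2.75776681e+00] [ 0.41911361 -0.3305169  -0.5858431 ] 91.85728106042312
```

View pics/scene0.png

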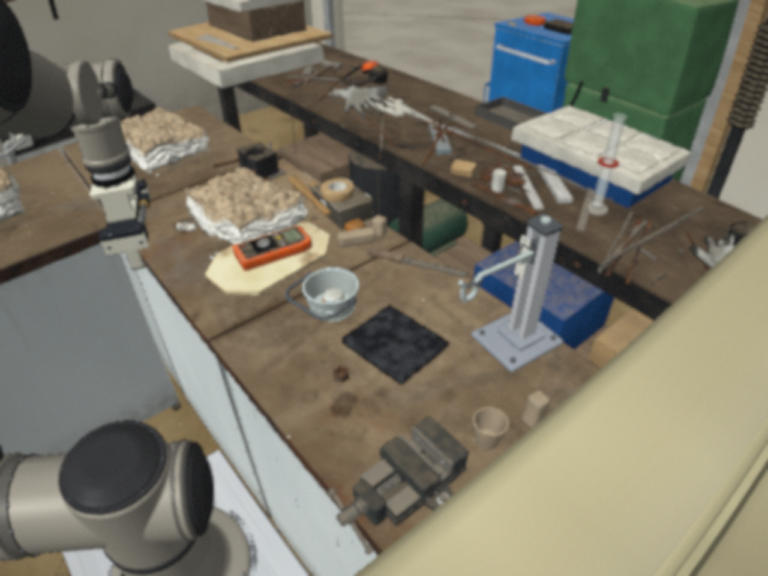

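View pics/top0.png

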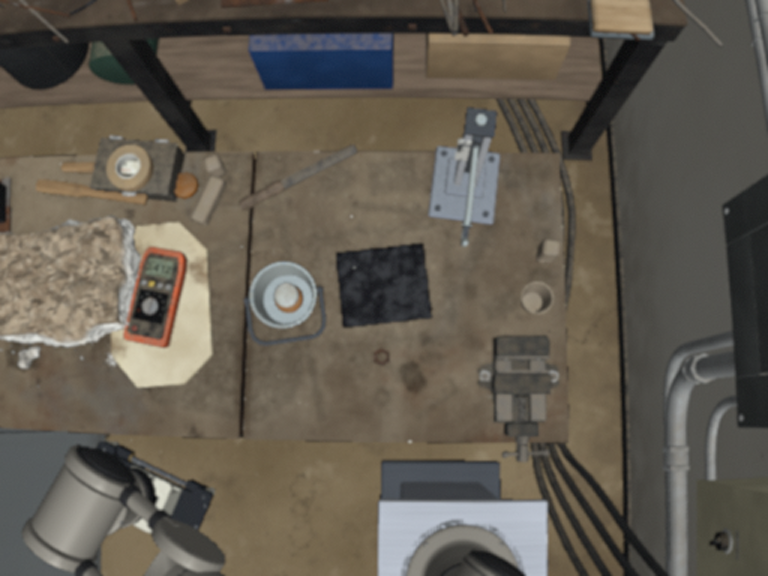

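The scene view shows the pail at (331,293) and the hook at (467,290). The top view shows the pail at (283,295) with its bail folded toward the robot, and the hook tip at (465,241). Next I'll zoom in on all four.

```bash
python3 - <<'E'
import cv2,numpy as np
def c(f,x,y,w=80,h=60): return cv2.resize(cv2.imread(f'pics/raw_{f}0.png')[y:y+h,x:x+w],(400,300),interpolation=cv2.INTER_CUBIC)
o=np.vstack([np.hstack([c('top',150,170),c('top',270,115)]),np.hstack([c('scene',180,165),c('scene',290,150)])])
cv2.imwrite('pics/z1.png',o)
E
```

```text
(no output)
```

View pics/z1.png

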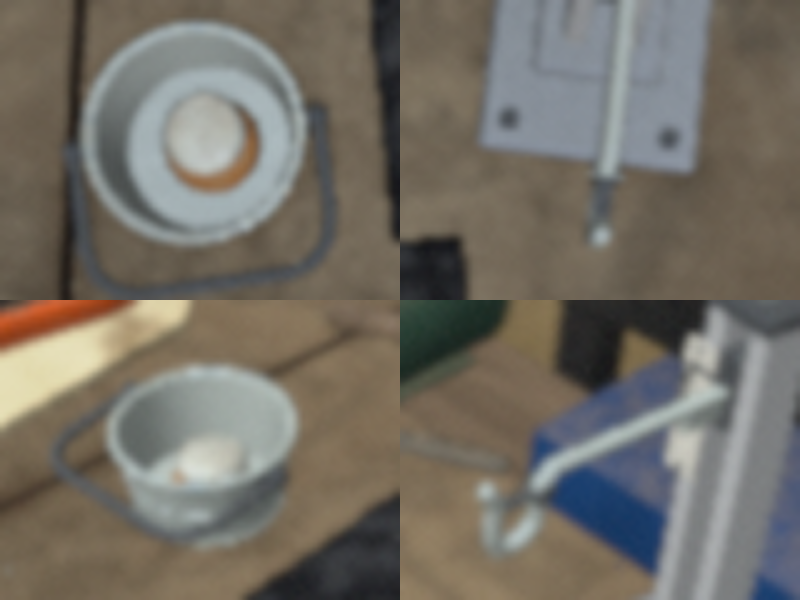

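```bash
python3 - <<'E'
from h import *
q=lambda x,y,ox,oy:((x+.5)/5-.5+ox,(y+.5)/5-.5+oy)
T=lambda x,y:q(x,y,150,170)
print('rim',onz('top',T(194.5,133.5),64))
S=lambda x,y:q(x,y,180,165)
print('rim scene',onz('scene',S(203,430-300),64))
for p in [(317,105),(70,148)]: print('pin',onz('top',T(*p),56))
for p in [(130,288),(285,268),(212,279),(330,220),(86,230)]: print('bar z40,56,65',*[onz('top',T(*p),z) for z in(40,56,65)])
# bar mid via scene/top tri
print('bar pts scene', [onz('scene',S(*p),56) for p in [(60,150),(150,228),(105,192)]])
H=q(200,237,270,115); h=q(86,190,290,150); print('hookpt',tri(h,H))
print('arm', onz('top',H,241), onz('top',q(228,3,270,115),239), onz('top',q(205,180,270,115),239))
print('foot corners',[onz('top',q(x,y,270,115),8) for x,y in[(80,148),(295,172)]])
for p in [(336,253),(423,244),(430,318),(344,326)]: print('panel',onz('top',((p[0]+.5)/1.5-.5,(p[1]+.5)/1.5-.5),20))
for nm,p,z in [('cru',(536,293),60),('nut',(381,356),16),('post',(550,245),76)]: print(nm,onz('top',((p[0]+.5)/1.5-.5,(p[1]+.5)/1.5-.5),z))
E
```

```text
rim [528.2 338.7  64. ]
rim scene [525.7 333.1  64. ]
pin [546.4 271.   56. ]
pin [520.5 411.2  56. ]
bar z40,56,65 [443.1 376.6  40. ] [441.5 373.3  56. ] [440.7 371.5  65. ]
bar z40,56,65 [455.6 288.4  40. ] [453.9 286.3  56. ] [453.  285.1  65. ]
bar z40,56,65 [448.9 329.8  40. ] [447.2 327.1  56. ] [446.3 325.6  65. ]
bar z40,56,65 [483.2 263.6  40. ] [481.2 261.8  56. ] [480.  260.7  65. ]
bar z40,56,65 [475.8 403.4  40. ] [473.9 399.8  56. ] [472.8 397.8  65. ]
bar pts scene [array([446.2, 385.8,  56. ]), array([449.2, 283.8,  56. ]), array([446.1, 331. ,  56. ])]
hookpt (array([585.6,  15.3, 242.5]), np.float64(0.7))
arm [585.7  15.4 241. ] [ 7.065e+02 -4.000e-01  2.390e+02] [614.9  12.4 239. ]
foot corners [array([697.2,  64.5,   8. ]), array([683.5, -63.6,   8. ])]
panel [618.8 245.6  20. ]
panel [638.   76.1  20. ]
panel [492.8  62.4  20. ]
panel [475.9 226.6  20. ]
cru [ 535.9 -134.7   60. ]
nut [419.7 155.2  16. ]
post [ 624.6 -160.9   76. ]
```

```bash
python3 -m pendant '[[[0.9,-0.8,-0.4],[0,0,0.66],-1],[[0.9,-0.8,-0.4],[0,0,0.66],-1],[[0.9,-0.8,-0.4],[0,0,0.66],-1],[[0.9,-0.8,-0.4],[0,0,0.66],-1],[[0.9,-0.8,-0.4],[0,0,0.66],-1],[[0.9,-0.8,-0.4],[0,0,0.66],-1],[[0.9,-0.8,-0.4],[0,0,0.66],-1],[[0,0,0],[0,0,0],-1],[[0,0,0],[0,0,0],-1],[[0,0,0],[0,0,0],-1]]'; python3 -c "
from h import *; print(bot.get_obs()['joint_positions'])"
```

```text
time: 0.93
tool_pos: [385.3, 318.9, 159.6]
tcp_rot: [3.141, -0.001, -2.973]
contact_force: [0.5, 0.2, 0.2]
grip_width: 29.9
finger_force: 0.0
[ 5.37739164e-01  3.84671479e-01  1.71407827e+00  5.47887644e-04
  1.04351644e+00 -1.20205522e+00]
```

```bash
python3 -m pendant '[[[0,0,0],[0.15,-0.92,0],-1],[[0,0,0],[0.15,-0.92,0],-1],[[0,0,0],[0.15,-0.92,0],-1],[[0,0,0],[0.15,-0.92,0],-1],[[0,0,-0.5],[0.15,-0.92,0],-1],[[0,0,-0.5],[0.15,-0.92,0],-1],[[0,0,-0.5],[0.1,-0.5,0],-1],[[0,0,-0.5],[0,0,0],-1],[[0,0,0],[0,0,0],-1],[[0,0,0],[0,0,0],-1]]'; python3 -c "
from h import *; print(bot.get_obs()['joint_positions'])
from scipy.spatial.transform import Rotation as R
print(R.from_euler('xyz',bot.get_obs()['tcp_rot']).as_matrix().round(3)[:,2])"
```

```text
time: 1.77
tool_pos: [393.0, 314.6, 131.5]
tcp_rot: [-3.111, 0.575, -2.974]
contact_force: [0.7, -0.4, -0.1]
grip_width: 0.4
finger_force: 0.0
[ 0.70550577  0.31686015  2.12254382 -0.99568857  0.37175657 -0.13902994]
[ 0.541  0.06  -0.839]
```

```bash
python3 -m pendant '[[[0,0,-0.7],[0,0,0],-1],[[0,0,-0.7],[0,0,0],-1],[[0,0,-0.7],[0,0,0],-1],[[0,0,-0.7],[0,0,0],-1],[[0,0,0],[0,0,0],-1],[[0,0,0],[0,0,0],-1],[[0,0,0],[0,0,0],-1],[[0,0,0],[0,0,0],-1],[[0,0,0],[0,0,0],-1],[[0,0,0],[0,0,0],-1]]'; cat > st.py <<'E'
from h import *
from scipy.spatial.transform import Rotation as R
o=bot.get_obs(); p=o['tool_pos']; X=np.array([.986,.164]); Y=np.array([-.164,.986]); d=p[:2]-[530.5,340]
print('t',o['time'],'pail xyz',(d@X).round(1),(d@Y).round(1),p[2].round(1),'zaxis',R.from_euler('xyz',o['tcp_rot']).as_matrix().round(3)[:,2],'q',o['joint_positions'].round(2),'F',o['contact_force'].round(2))
E
python3 st.py
```

```text
time: 2.6
tool_pos: [404.1, 324.1, 83.8]
tcp_rot: [-3.113, 0.51, -2.981]
contact_force: [0.1, -0.3, -1.3]
grip_width: 0.3
finger_force: 0.0
t 2.6 pail xyz -127.2 5.1 83.8 zaxis [ 0.486  0.05  -0.872] q [ 0.68  0.43  2.09 -1.    0.33 -0.13] F [ 0.08 -0.25 -1.3 ]
```

```bash
python3 -m pendant '[[[0,0,-0.4],[-0.08,0.5,0],-1],[[0,-0.1,-0.4],[-0.03,0.2,0],-1],[[0,-0.1,-0.4],[0,0,0],-1],[[0,0,0],[0,0,0],-1],[[0,0,0],[0,0,0],-1],[[0,0,0],[0,0,0],-1],[[0,0,0],[0,0,0],-1],[[0,0,0],[0,0,0],-1],[[0,0,0],[0,0,0],-1],[[0,0,0],[0,0,0],-1]]'; python3 st.py
```

```text
time: 3.43
tool_pos: [404.2, 318.0, 49.2]
tcp_rot: [-3.112, 0.433, -2.981]
contact_force: [0.6, 0.8, -0.2]
grip_width: 0.7
finger_force: 0.0
t 3.4333 pail xyz -128.1 -1.0 49.2 zaxis [ 0.419  0.038 -0.907] q [ 0.65  0.5   2.08 -0.87  0.29 -0.27] F [ 0.63  0.76 -0.23]
```

```bash
python3 -m pendant '[[[0.3,0.05,0],[0,0,0],-1],[[0.3,0.05,0],[0,0,0],-1],[[0.2,0.03,0],[0,0,0],-1],[[0.1,0.02,0],[0,0,0],-1],[[0,0,0],[0,0,0],-1],[[0,0,0],[0,0,0],-1],[[0,0,0],[0,0,0],-1],[[0,0,0],[0,0,0],-1],[[0,0,0],[0,0,0],-1],[[0,0,0],[0,0,0],-1]]'; python3 st.py; python3 - <<'E'
from h import *
snap('scene','s1',(150,130,310,250),5)
E
```

```text
time: 4.27
tool_pos: [431.0, 322.3, 48.8]
tcp_rot: [-3.112, 0.433, -2.981]
contact_force: [0.6, -1.0, 0.1]
grip_width: 0.1
finger_force: 0.0
t 4.2667 pail xyz -101.0 -1.1 48.8 zaxis [ 0.419  0.038 -0.907] q [ 0.62  0.52  2.02 -0.78  0.31 -0.39] F [ 0.63 -1.04  0.1 ]
```

View pics/s1.png

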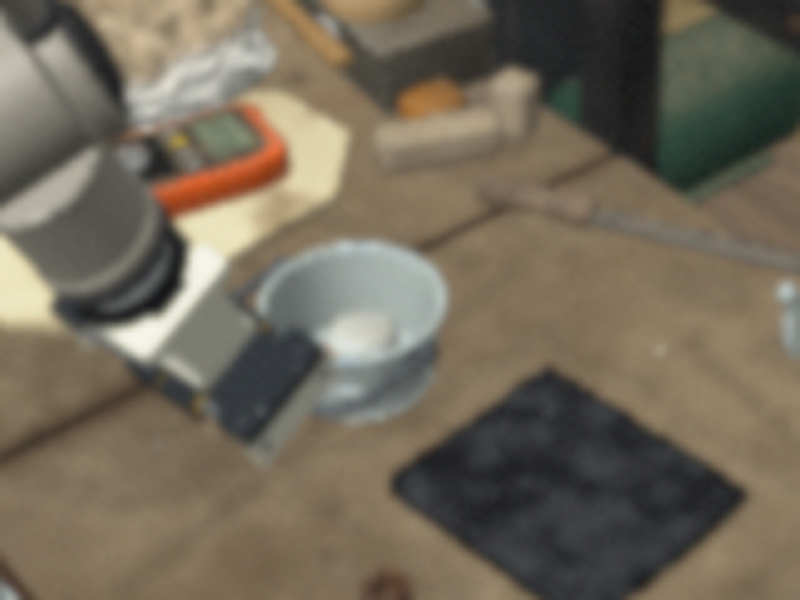

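The gripper sits at the outer side of the pail, with its fingertips at about (330,345), and it hides the bail. Now lifting along the arc.

```bash
python3 -m pendant '[[[0.08,0.01,0.4],[0,0,0],-1],[[0.08,0.01,0.4],[0,0,0],-1],[[0.14,0.02,0.35],[0,0,0],-1],[[0.14,0.02,0.35],[0,0,0],-1],[[0.22,0.04,0.3],[0,0,0],-1],[[0.22,0.04,0.3],[0,0,0],-1],[[0.3,0.05,0.23],[0,0,0],-1],[[0.3,0.05,0.23],[0,0,0],-1],[[0,0,0],[0,0,0],-1],[[0,0,0],[0,0,0],-1]]'; python3 st.py; python3 - <<'E'
from h import *
a=cv2.resize(bot.capture('scene')[130:230,170:270],(400,400)); b=cv2.resize(bot.capture('top')[140:240,140:240],(400,400))
cv2.imwrite('pics/s2.png',np.hstack([a,b]))
E
```

```text
time: 5.15
tool_pos: [475.6, 329.4, 125.7]
tcp_rot: [-3.112, 0.433, -2.982]
contact_force: [-0.1, -0.9, -0.1]
grip_width: 0.6
finger_force: 0.0
t 5.15 pail xyz -55.9 -1.5 125.7 zaxis [ 0.419  0.038 -0.907] q [ 0.58  0.43  1.86 -0.42  0.5  -0.81] F [-0.12 -0.91 -0.09]
```

View pics/s2.png

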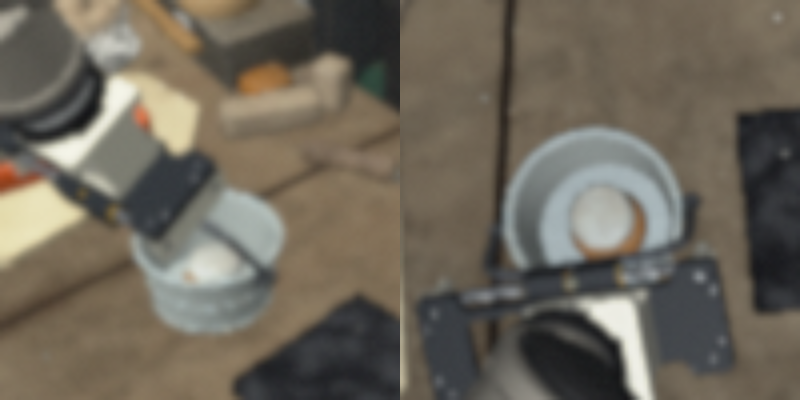

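The bail has swung up to about 60°; its bar lies at roughly (250,260) in the left panel, with the pail undisturbed. I'll continue to nearly upright, then back off.

```bash
python3 -m pendant '[[[0.23,0.04,0.09],[0,0,0],-1],[[0.23,0.04,0.09],[0,0,0],-1],[[0.23,0.04,0.09],[0,0,0],-1],[[0.23,0.04,0.05],[0,0,0],-1],[[0.23,0.04,0.05],[0,0,0],-1],[[-0.6,-0.1,0.2],[0,0,0],-1],[[-0.2,-0.03,0.9],[0,0,0],-1],[[0,0,1],[-0.15,0.9,0],0.5],[[0,0,1],[-0.15,0.9,0],0.5],[[0,0,0],[-0.15,0.9,0],0.5]]'; python3 st.py; python3 -c "
from h import *; print(bot.get_obs()['tcp_rot'])"
```

```text
time: 6.08
tool_pos: [489.0, 332.4, 226.9]
tcp_rot: [-3.111, 0.144, -2.982]
contact_force: [1.0, 0.2, 0.4]
grip_width: 15.8
finger_force: 0.0
t 6.0833 pail xyz -42.2 -0.7 226.9 zaxis [ 0.147 -0.007 -0.989] q [ 0.51  0.42  1.47 -0.09  1.13 -1.19] F [0.98 0.22 0.39]
[-3.11096823  0.14446298 -2.98181496]
```

```bash
python3 -m pendant '[[[0.12,0.12,0],[0,0.6,0],0.6],[[0.12,0.12,0],[0,0.6,0],0.6],[[0.12,0.12,0],[0,0,-1],0.6],[[0.12,0.12,0],[0,0,-1],0.6],[[0.12,0.12,0],[0,0,-1],0.6],[[0.12,0.12,0],[0,0,-1],0.6],[[0.12,0.12,0],[0,0,-1],0.6],[[0.12,0.12,0],[0,0,-1],0.6],[[0.12,0.12,0],[0,0,-1],0.6],[[0.12,0.12,0],[0,0,-1],0.6]]';  python3 -m pendant '[[[0,0,0],[0,0,-1],0.6],[[0,0,0],[0,0,-1],0.6],[[0,0,0],[0,0,-1],0.6],[[0,0,0],[0,0,-1],0.6],[[0,0,0],[0,0,-1],0.6],[[0,0,0],[0,0,0],0.6],[[0,0,0],[0,0,0],0.6],[[0,0,0],[0,0,0],0.6],[[0,0,0],[0,0,0],0.6],[[0,0,0],[0,0,0],0.6]]'; python3 st.py;python3 - <<'E'
from h import *
print(bot.get_obs()['tcp_rot'])
a=cv2.resize(bot.capture('scene')[140:240,170:270],(400,400),interpolation=2); b=cv2.resize(bot.capture('top')[140:240,140:240],(400,400),interpolation=2)
cv2.imwrite('pics/s3.png',np.hstack([a,b]))
E
```

```text
time: 6.92
tool_pos: [524.2, 366.7, 219.9]
tcp_rot: [-3.129, -0.004, 2.332]
contact_force: [1.3, -0.4, 0.4]
grip_width: 73.4
finger_force: 0.0
time: 7.75
tool_pos: [523.4, 366.5, 220.0]
tcp_rot: [-3.128, -0.004, 1.74]
contact_force: [-0.2, -0.4, -0.1]
grip_width: 73.6
finger_force: 0.0
t 7.75 pail xyz -2.6 27.3 220.0 zaxis [-0.014  0.001 -1.   ] q [0.49 0.58 1.21 0.01 1.37 0.32] F [-0.23 -0.42 -0.14]
[-3.128162   -0.00355316  1.73951572]
```

View pics/s3.png

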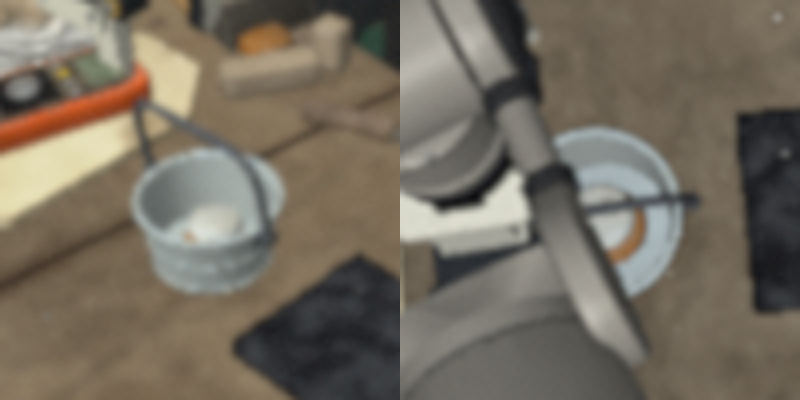

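The bail stands almost upright: in the left panel the bar runs from (150,105) to (240,150), and the right panel shows it edge-on at (600–690,205). I'll measure it.

```bash
python3 - <<'E'
from h import *
X=np.array([.986,.164]); Y=np.array([-.164,.986])
f=lambda P:(((P[:2]-[530.5,340])@X).round(1),((P[:2]-[530.5,340])@Y).round(1))
q=lambda x,y,ox,oy:((x+.5)/4-.5+ox,(y+.5)/4-.5+oy)
for p in[(195,210),(230,206),(245,204)]: print('top bar',f(onz('top',q(*p,140,140),142)))
print('top pin R',f(onz('top',q(292,200,140,140),56)))
for p in[(165,108),(195,124),(225,142)]: print('scene bar',f(onz('scene',q(*p,170,140),142)))
print('scene pin R',f(onz('scene',q(268,236,170,140),56)))
print('proj', (proj('scene',[[530.5,340,64]])-[170,140])*4, (proj('top',[[530.5,340,64]])-[140,140])*4)
# rim ellipse from initial top image by brightness
im=cv2.imread('pics/raw_top0.png')[165:225,150:225].astype(int); m=((im[...,0]-im[...,2])>-2).astype(np.uint8)*((im.max(2)>95).astype(np.uint8))
m=cv2.morphologyEx(m,cv2.MORPH_OPEN,np.ones((2,2),np.uint8))
c=max(cv2.findContours(m,0,1)[0],key=cv2.contourArea); e=cv2.fitEllipse(cv2.convexHull(c)); print(e); print(onz('top',(e[0][0]+150,e[0][1]+165),62))
E
```

```text
top bar (np.float64(-6.4), np.float64(-13.5))
top bar (np.float64(-7.4), np.float64(-36.9))
top bar (np.float64(-7.6), np.float64(-46.9))
top pin R (np.float64(7.3), np.float64(-70.0))
scene bar (np.float64(-2.7), np.float64(32.2))
scene bar (np.float64(-2.3), np.float64(-2.0))
scene bar (np.float64(-3.7), np.float64(-37.0))
scene pin R (np.float64(6.3), np.float64(-68.6))
proj [[200.8 196. ]] [[192.4 222. ]]
((39.225013732910156, 32.097259521484375), (43.52662658691406, 45.44208526611328), 64.36360168457031)
[526.2 336.9  62. ]
```

```bash
python3 -m pendant '[[[0.12,0.09,0],[0,-0.12,0],0.6],[[0,0,-0.6],[0,0,0],0.6],[[0,0,-0.6],[0,0,0],0.6],[[0,0,-0.6],[0,0,0],0.6],[[0,0,-0.6],[0,0,0],0.6],[[0,0,0],[0,0,0],0.6],[[0,0,0],[0,0,0],0.2],[[0,0,0],[0,0,0],-0.2],[[0,0,0],[0,0,0],-0.6],[[0,0,0],[0,0,0],-0.6]]'; python3 st.py;  python3 -m pendant '[[[0,0,0],[0,0,0],-1],[[0,0,0],[0,0,0],-1],[[0,0,0],[0,0,0],-1],[[0,0,0],[0,0,0],-1],[[0,0,0],[0,0,0],-1],[[0,0,0],[0,0,0],-1],[[0,0,0],[0,0,0],-1],[[0,0,0],[0,0,0],-1],[[0,0,0],[0,0,0],-1],[[0,0,0],[0,0,0],-1]]';python3 st.py
```

```text
time: 8.68
tool_pos: [527.6, 369.6, 149.5]
tcp_rot: [3.138, -0.002, 1.738]
contact_force: [0.3, -0.1, 0.5]
grip_width: 51.3
finger_force: 0.0
t 8.6833 pail xyz 2.0 29.6 149.5 zaxis [ 0.003  0.002 -1.   ] q [0.49 0.64 1.3  0.   1.2  0.32] F [ 0.31 -0.14  0.54]
time: 9.52
tool_pos: [526.9, 369.2, 148.0]
tcp_rot: [3.141, -0.001, 1.738]
contact_force: [-0.5, 0.7, 1.5]
grip_width: 6.8
finger_force: 30.0
t 9.5167 pail xyz 1.2 29.4 148.0 zaxis [ 0.     0.001 -1.   ] q [0.49 0.64 1.3  0.   1.2  0.32] F [-0.51  0.72  1.54]
```

```bash
python3 -m pendant '[[[0,0,0.1],[0,0,0],-1],[[0,0,0.2],[0,0,0],-1],[[0,0,0.3],[0,0,0],-1],[[0,0,0.3],[0,0,0],-1],[[0,0,0.3],[0,0,0],-1],[[0,0,0.2],[0,0,0],-1],[[0,0,0.1],[0,0,0],-1],[[0,0,0],[0,0,0],-1],[[0,0,0],[0,0,0],-1],[[0,0,0],[0,0,0],-1]]'; python3 st.py;python3 - <<'E'
from h import *
print(bot.get_obs()['moment'])
a=cv2.resize(bot.capture('scene')[120:220,170:270],(400,400),interpolation=2); b=cv2.resize(bot.capture('top')[140:240,140:240],(400,400),interpolation=2)
cv2.imwrite('pics/s4.png',np.hstack([a,b]))
E
```

```text
time: 10.35
tool_pos: [526.7, 369.1, 192.5]
tcp_rot: [-3.141, -0.001, 1.738]
contact_force: [0.4, 0.1, -4.9]
grip_width: 6.7
finger_force: 30.0
t 10.35 pail xyz 1.0 29.3 192.5 zaxis [-0.     0.001 -1.   ] q [0.49 0.6  1.24 0.   1.3  0.32] F [ 0.44  0.08 -4.92]
[ 0.00724553  0.14624819 -0.03146889]
```

View pics/s4.png

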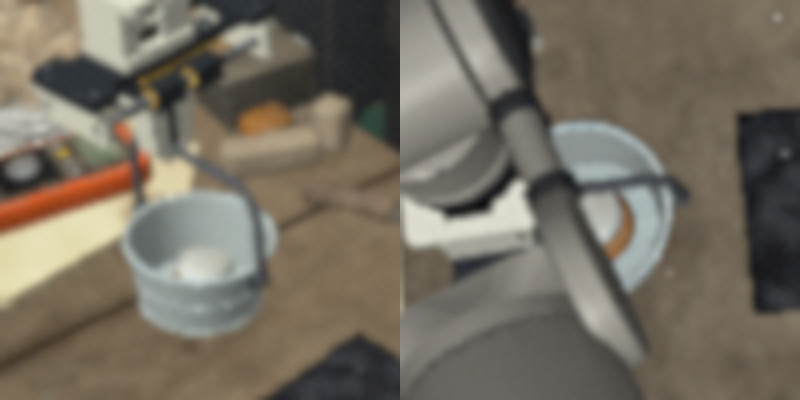

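The pail is lifted, but the bail looks rolled in the grip: in the left panel the bar goes from (175,148) to (243,192), with the pin at (262,283). I'll triangulate the tilt.

```bash
python3 - <<'E'
from h import *
S=lambda x,y:((x+.5)/4-.5+170,(y+.5)/4-.5+120); T=lambda x,y:((x-400+.5)/4-.5+140,(y+.5)/4-.5+140)
print(tri(S(243,192),T(660,180)),'corner; pin',tri(S(262,283),T(685,193)))
X=np.array([.986,.164,0]);Y=np.array([-.164,.986,0]);Z=np.array([0,0,1])
g=np.array([526.7,369.1,187.])
for r in(0,.05,.1,.15,.2,.25):  # roll: -y side down
    y=np.cos(r)*Y+np.sin(r)*Z; z=-np.sin(r)*Y+np.cos(r)*Z
    c=g-29*y; P=[c-44*y,c-70*y-86*z, c-78*z+63*X,c-78*z-63*y]
    print(r,((proj('scene',P)-[170,120])*4+1.5).round().tolist(),((proj('top',P)-[140,140])*4+[401.5,1.5]).round().tolist())
E
```

```text
(array([537.2, 278.3, 182.9]), np.float64(3.9)) corner; pin (array([546.1, 273.5,  92.1]), np.float64(3.3))
0 [[232.0, 176.0], [262.0, 277.0], [252.0, 199.0], [255.0, 265.0]] [[628.0, 179.0], [685.0, 197.0], [571.0, 122.0], [673.0, 197.0]]
0.05 [[232.0, 179.0], [258.0, 279.0], [249.0, 198.0], [252.0, 268.0]] [[629.0, 180.0], [680.0, 200.0], [566.0, 123.0], [668.0, 199.0]]
0.1 [[232.0, 183.0], [254.0, 281.0], [246.0, 198.0], [248.0, 270.0]] [[630.0, 181.0], [674.0, 202.0], [560.0, 124.0], [663.0, 201.0]]
0.15 [[232.0, 187.0], [250.0, 283.0], [242.0, 197.0], [244.0, 272.0]] [[630.0, 182.0], [668.0, 204.0], [555.0, 125.0], [658.0, 203.0]]
0.2 [[232.0, 190.0], [246.0, 284.0], [239.0, 196.0], [240.0, 273.0]] [[630.0, 184.0], [661.0, 206.0], [549.0, 126.0], [652.0, 205.0]]
0.25 [[232.0, 194.0], [241.0, 286.0], [236.0, 194.0], [236.0, 274.0]] [[629.0, 185.0], [654.0, 208.0], [543.0, 128.0], [646.0, 207.0]]
```

Observed and predicted positions agree at near-zero roll, so the grip is holding level. I'll carry the pail to the approach point in front of the hook.

```bash
python3 -m pendant '[[[-0.04,-0.2,0.24],[0,0,-0.24],-1],[[-0.04,-0.4,0.24],[0,0,-0.24],-1],[[-0.04,-0.6,0.24],[0,0,-0.24],-1],[[-0.04,-0.6,0.24],[0,0,-0.24],-1],[[-0.04,-0.6,0.24],[0,0,-0.24],-1],[[-0.04,-0.6,0.24],[0,0,-0.24],-1],[[-0.04,-0.6,0.24],[0,0,-0.24],-1],[[-0.04,-0.6,0.24],[0,0,-0.24],-1],[[-0.04,-0.6,0.25],[0,0,-0.24],-1],[[-0.04,-0.6,0.25],[0,0,-0.24],-1]]';python3 -m pendant '[[[0,-0.6,0],[0,0,0],-1],[[0,-0.6,0],[0,0,0],-1],[[0,-0.6,0],[0,0,0],-1],[[0,-0.6,0],[0,0,0],-1],[[0,-0.6,0],[0,0,0],-1],[[0,-0.6,0],[0,0,0],-1],[[0,-0.6,0],[0,0,0],-1],[[0,-0.5,0],[0,0,0],-1],[[0,-0.3,0],[0,0,0],-1],[[0,-0.1,0],[0,0,0],-1]]';python3 -m pendant '[[[0,0,0],[0,0,0],-1],[[0,0,0],[0,0,0],-1],[[0,0,0],[0,0,0],-1],[[0,0,0],[0,0,0],-1],[[0,0,0],[0,0,0],-1],[[0,0,0],[0,0,0],-1],[[0,0,0],[0,0,0],-1],[[0,0,0],[0,0,0],-1],[[0,0,0],[0,0,0],-1],[[0,0,0],[0,0,0],-1]]';python3 - <<'E'
from h import *
o=bot.get_obs(); print(o['tool_pos'],o['tcp_rot'])
a=cv2.resize(bot.capture('scene')[130:230,260:360],(400,400),interpolation=2); b=cv2.resize(bot.capture('top')[100:200,240:340],(400,400),interpolation=2)
cv2.imwrite('pics/s5.png',np.hstack([a,b]))
E
```

```text
time: 11.28
tool_pos: [514.6, 205.3, 267.0]
tcp_rot: [3.14, -0.001, 1.446]
contact_force: [0.7, 1.0, -4.7]
grip_width: 6.5
finger_force: 30.0
time: 12.12
tool_pos: [514.7, 52.3, 266.4]
tcp_rot: [3.14, -0.001, 1.447]
contact_force: [0.1, 0.5, -5.0]
grip_width: 6.9
finger_force: 30.0
time: 12.95
tool_pos: [515.0, 54.2, 265.6]
tcp_rot: [3.141, -0.001, 1.45]
contact_force: [0.8, 0.8, -3.9]
grip_width: 6.4
finger_force: 30.0
[514.96764956  54.21993946 265.60459846] [ 3.14086206e+00 -1.08020356e-03  1.44996803e+00]
```

View pics/s5.png

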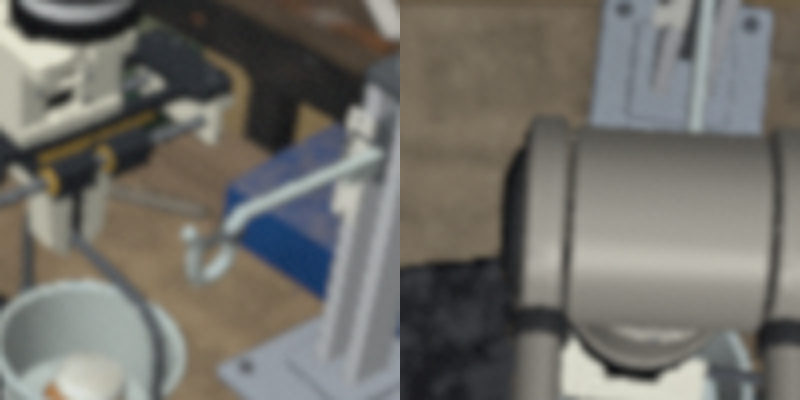

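The pail hangs in front of the hook: the hook point is at (190,232) in the left panel and the bar emerges from the fingers at (80,238). I'll check the bar height by projection before passing over the point.

```bash
python3 - <<'E'
from h import *
g=np.array([515,54.2,0]);Y=np.array([.12,.993,0]);X=np.array([.993,-.12,0])
for z in (253,257,261,265):
    P=[g+[0,0,z]-t*Y for t in(10,30,50,70)]; print(z,((proj('scene',P)-[260,130])*4+1.5).round().tolist())
c=g-29.3*Y
print('rim R,front,back', ((proj('scene',[c+[0,0,259.6-78]+d for d in(-63*Y,63*X,-63*X)])-[260,130])*4+1.5).round().tolist(), 'pin',((proj('scene',[c-70*Y+[0,0,259.6-86]])-[260,130])*4+1.5).round())
print('hookpt',((proj('scene',[[585.6,15.3,241]])-[260,130])*4+1.5).round(), 'seat',((proj('scene',[[604.5,13,205]])-[260,130])*4+1.5).round())
E
```

```text
253 [[75.0, 244.0], [94.0, 261.0], [114.0, 279.0], [134.0, 297.0]]
257 [[75.0, 238.0], [94.0, 256.0], [114.0, 274.0], [134.0, 292.0]]
261 [[76.0, 234.0], [95.0, 251.0], [114.0, 269.0], [135.0, 287.0]]
265 [[76.0, 228.0], [95.0, 246.0], [115.0, 264.0], [135.0, 282.0]]
rim R,front,back [[149.0, 404.0], [166.0, 309.0], [7.0, 383.0]] pin [[155. 420.]]
hookpt [[188. 234.]] seat [[206. 266.]]
```

```bash
python3 - <<'E'
import cv2
im=cv2.imread('pics/s5.png')[180:400,0:260]; cv2.imwrite('pics/s5z.png',cv2.resize(im,None,fx=2.6,fy=2.6,interpolation=2))
E
```

```text
(no output)
```

View pics/s5z.png

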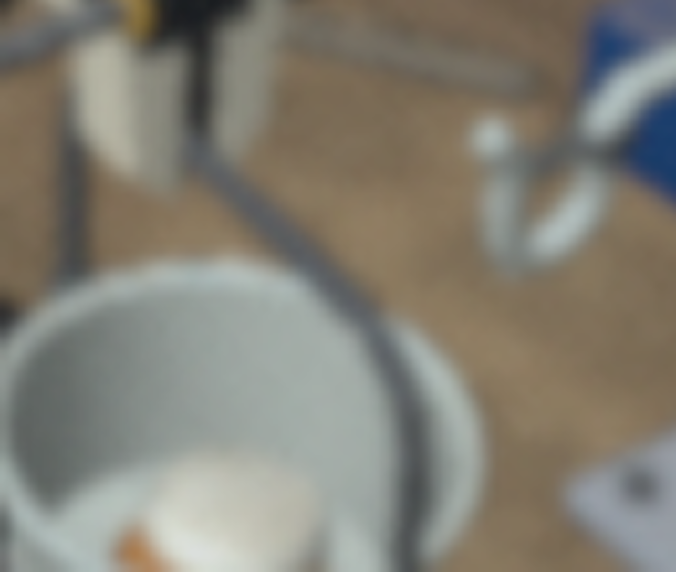

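```bash
python3 -m pendant '[[[0.2,-0.03,0],[0,0,0],-1],[[0.3,-0.04,0],[0,0,0],-1],[[0.35,-0.04,0],[0,0,0],-1],[[0.35,-0.05,0],[0,0,0],-1],[[0.35,-0.05,0],[0,0,0],-1],[[0.35,-0.05,0],[0,0,0],-1],[[0.35,-0.04,0],[0,0,0],-1],[[0.35,-0.04,0],[0,0,0],-1],[[0.25,-0.03,0],[0,0,0],-1],[[0.15,-0.02,0],[0,0,0],-1]]';python3 -m pendant '[[[0,0,0],[0,0,0],-1],[[0,0,0],[0,0,0],-1],[[0,0,0],[0,0,0],-1],[[0,0,0],[0,0,0],-1],[[0,0,0],[0,0,0],-1],[[0,0,0],[0,0,0],-1],[[0,0,0],[0,0,0],-1],[[0,0,0],[0,0,0],-1],[[0,0,0],[0,0,0],-1],[[0,0,0],[0,0,0],-1]]';python3 - <<'E'
from h import *
o=bot.get_obs(); print(o['tool_pos'],o['moment'])
im=snap('scene','s6',(270,130,370,205),8)
g=np.array(o['tool_pos'])*[1,1,0];Y=np.array([.12,.993,0])
for z in (255,259,263):
    P=[g+[0,0,z]-t*Y for t in(10,29.3,50,70)]; print(z,((proj('scene',P)-[270,130])*8+3.5).round().tolist())
print(((proj('scene',[[585.6,15.3,241],[604.5,13,205]])-[270,130])*8+3.5).round())
E
```

```text
time: 13.88
tool_pos: [606.3, 42.2, 265.1]
tcp_rot: [3.141, -0.001, 1.45]
contact_force: [-0.5, -0.5, -5.0]
grip_width: 6.7
finger_force: 30.0
time: 14.72
tool_pos: [604.9, 42.5, 265.7]
tcp_rot: [3.141, -0.001, 1.45]
contact_force: [0.5, 0.6, -4.4]
grip_width: 6.7
finger_force: 30.0
[604.93579713  42.50042769 265.65829083] [0.05083119 0.07102485 0.03443119]
255 [[301.0, 386.0], [340.0, 417.0], [381.0, 451.0], [424.0, 485.0]]
259 [[302.0, 376.0], [340.0, 407.0], [383.0, 441.0], [424.0, 475.0]]
263 [[304.0, 366.0], [342.0, 397.0], [384.0, 431.0], [426.0, 465.0]]
[[296. 468.]
 [332. 533.]]
```

View pics/s6.png

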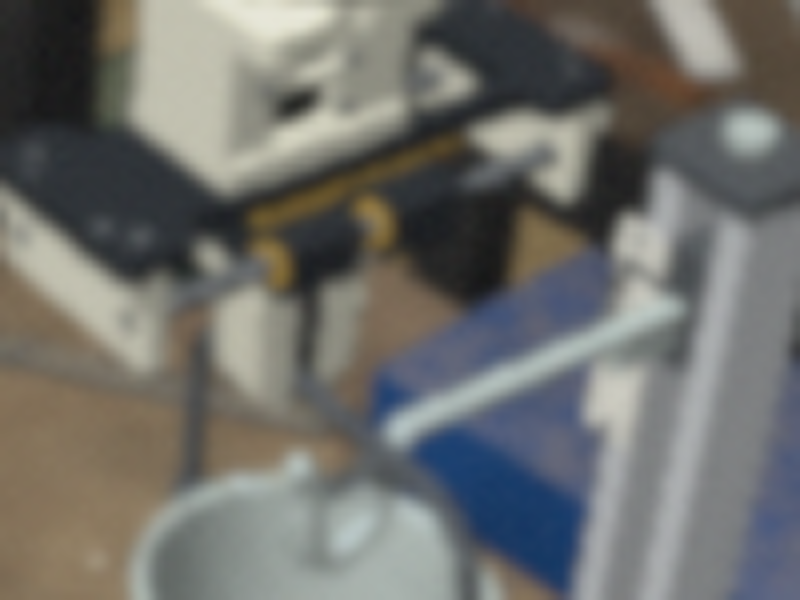

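The bar now hangs over the hook's mouth: the point tip is at (298,465), the arm bend at (385,440), and the bar passes between and above them. I'm descending with force checks.

```bash
python3 -m pendant '[[[0,0,-0.1],[0,0,0],-1],[[0,0,-0.1],[0,0,0],-1],[[0,0,-0.1],[0,0,0],-1],[[0,0,-0.1],[0,0,0],-1],[[0,0,-0.1],[0,0,0],-1],[[0,0,-0.1],[0,0,0],-1],[[0,0,0],[0,0,0],-1],[[0,0,0],[0,0,0],-1],[[0,0,0],[0,0,0],-1],[[0,0,0],[0,0,0],-1]]';cat > f.py <<'E'
from h import *
F=[];M=[]
for i in range(6):
    o=bot.get_obs(); F.append(o['contact_force'])
    bot.capture('scene'); 
print(np.mean(F,0).round(2),np.std(F,0).round(2),o['tool_pos'].round(1),o['time'])
E
python3 f.py
```

```text
time: 15.6
tool_pos: [605.1, 42.5, 247.8]
tcp_rot: [3.14, -0.001, 1.45]
contact_force: [0.5, 0.1, -4.4]
grip_width: 6.5
finger_force: 30.0
[ 0.18  0.01 -4.56] [0.52 0.41 0.48] [605.   42.5 247.8] 15.85
```

```bash
R='[0,0,0],[0,0,0],-1'; python3 -m pendant '[[[0,0,-0.1],[0,0,0],-1],[[0,0,-0.1],[0,0,0],-1],[[0,0,0],[0,0,0],-1],[[0,0,0],[0,0,0],-1],[[0,0,0],[0,0,0],-1],[[0,0,0],[0,0,0],-1],[[0,0,0],[0,0,0],-1],[[0,0,0],[0,0,0],-1],[[0,0,0],[0,0,0],-1],[[0,0,0],[0,0,0],-1]]'; python3 f.py; python3 -m pendant '[[[0,0,-0.1],[0,0,0],-1],[[0,0,-0.1],[0,0,0],-1],[[0,0,0],[0,0,0],-1],[[0,0,0],[0,0,0],-1],[[0,0,0],[0,0,0],-1],[[0,0,0],[0,0,0],-1],[[0,0,0],[0,0,0],-1],[[0,0,0],[0,0,0],-1],[[0,0,0],[0,0,0],-1],[[0,0,0],[0,0,0],-1]]'; python3 f.py
```

```text
time: 16.73
tool_pos: [605.1, 42.5, 241.7]
tcp_rot: [3.14, -0.001, 1.45]
contact_force: [1.6, 0.3, -4.5]
grip_width: 6.7
finger_force: 30.0
[ 2.4   0.08 -4.03] [0.71 0.28 0.44] [605.1  42.5 241.7] 16.9833
time: 17.87
tool_pos: [605.0, 42.5, 235.7]
tcp_rot: [3.141, -0.001, 1.45]
contact_force: [1.9, -0.3, -2.1]
grip_width: 6.7
finger_force: 30.0
[ 2.2  -0.01 -1.24] [0.72 0.43 0.46] [605.   42.5 235.6] 18.1167
```

```bash
python3 -m pendant '[[[0.04,0,0],[0,0,0],-1],[[0,0,-0.1],[0,0,0],-1],[[0,0,0],[0,0,0],-1],[[0,0,0],[0,0,0],-1],[[0,0,0],[0,0,0],-1],[[0,0,0],[0,0,0],-1],[[0,0,0],[0,0,0],-1],[[0,0,0],[0,0,0],-1],[[0,0,0],[0,0,0],-1],[[0,0,0],[0,0,0],-1]]'; python3 f.py
```

```text
time: 19.0
tool_pos: [606.1, 42.5, 232.6]
tcp_rot: [3.141, -0.001, 1.45]
contact_force: [1.4, -0.6, -2.2]
grip_width: 6.6
finger_force: 30.0
[ 1.58  0.13 -1.92] [0.5  0.37 0.42] [606.2  42.5 232.6] 19.25
```

```bash
python3 -m pendant '[[[0.03,0,0],[0,0,0],-1],[[0,0,-0.1],[0,0,0],-1],[[0,0,-0.03],[0,0,0],-1],[[0,0,0],[0,0,0],-1],[[0,0,0],[0,0,0],-1],[[0,0,0],[0,0,0],-1],[[0,0,0],[0,0,0],-1],[[0,0,0],[0,0,0],-1],[[0,0,0],[0,0,0],-1],[[0,0,0],[0,0,0],-1]]'; python3 f.py; python3 -m pendant '[[[0,0,-0.07],[0,0,0],-1],[[0,0,-0.06],[0,0,0],-1],[[0,0,0],[0,0,0],-1],[[0,0,0],[0,0,0],-1],[[0,0,0],[0,0,0],-1],[[0,0,0],[0,0,0],-1],[[0,0,0],[0,0,0],-1],[[0,0,0],[0,0,0],-1],[[0,0,0],[0,0,0],-1],[[0,0,0],[0,0,0],-1]]'; python3 f.py
```

```text
time: 20.13
tool_pos: [606.9, 42.5, 228.7]
tcp_rot: [3.141, -0.001, 1.45]
contact_force: [-1.3, 0.7, -1.4]
grip_width: 6.8
finger_force: 30.0
[-1.16 -0.04 -0.83] [0.44 0.41 0.41] [607.   42.5 228.7] 20.3833
time: 21.27
tool_pos: [607.2, 42.5, 224.9]
tcp_rot: [3.14, -0.001, 1.45]
contact_force: [0.4, -0.2, -0.6]
grip_width: 6.6
finger_force: 30.0
[ 0.51 -0.05  0.13] [0.37 0.32 0.36] [607.2  42.5 224.9] 21.5167
```

```bash
for i in 1; do python3 -m pendant '[[[0,0,-0.07],[0,0,0],-1],[[0,0,-0.07],[0,0,0],-1],[[0,0,0],[0,0,0],-1],[[0,0,0],[0,0,0],-1],[[0,0,0],[0,0,0],-1],[[0,0,0],[0,0,0],-1],[[0,0,0],[0,0,0],-1],[[0,0,0],[0,0,0],-1],[[0,0,0],[0,0,0],-1],[[0,0,0],[0,0,0],-1]]'; python3 f.py; done;  python3 -m pendant '[[[0,0,-0.07],[0,0,0],-1],[[0,0,-0.06],[0,0,0],-1],[[0,0,0],[0,0,0],-1],[[0,0,0],[0,0,0],-1],[[0,0,0],[0,0,0],-1],[[0,0,0],[0,0,0],-1],[[0,0,0],[0,0,0],-1],[[0,0,0],[0,0,0],-1],[[0,0,0],[0,0,0],-1],[[0,0,0],[0,0,0],-1]]'; python3 f.py
```

```text
time: 22.4
tool_pos: [607.1, 42.5, 220.7]
tcp_rot: [3.141, -0.001, 1.45]
contact_force: [1.0, -0.1, -0.1]
grip_width: 6.6
finger_force: 30.0
[ 1.62 -0.05  0.51] [0.47 0.12 0.58] [607.1  42.5 220.6] 22.65
time: 23.53
tool_pos: [607.1, 42.5, 216.8]
tcp_rot: [3.141, -0.001, 1.45]
contact_force: [1.6, 0.1, 1.6]
grip_width: 6.9
finger_force: 30.0
[1.87 0.22 1.58] [0.3  0.27 0.54] [607.1  42.5 216.8] 23.7833
```

```bash
python3 -m pendant '[[[0.02,0,-0.07],[0,0,0],-1],[[0,0,-0.07],[0,0,0],-1],[[0,0,0],[0,0,0],-1],[[0,0,0],[0,0,0],-1],[[0,0,0],[0,0,0],-1],[[0,0,0],[0,0,0],-1],[[0,0,0],[0,0,0],-1],[[0,0,0],[0,0,0],-1],[[0,0,0],[0,0,0],-1],[[0,0,0],[0,0,0],-1]]'; python3 f.py;  python3 -m pendant '[[[0,0,-0.07],[0,0,0],-1],[[0,0,-0.06],[0,0,0],-1],[[0,0,0],[0,0,0],-1],[[0,0,0],[0,0,0],-1],[[0,0,0],[0,0,0],-1],[[0,0,0],[0,0,0],-1],[[0,0,0],[0,0,0],-1],[[0,0,0],[0,0,0],-1],[[0,0,0],[0,0,0],-1],[[0,0,0],[0,0,0],-1]]'; python3 f.py
```

```text
time: 24.67
tool_pos: [607.6, 42.5, 212.5]
tcp_rot: [3.141, -0.001, 1.45]
contact_force: [0.6, -0.5, 3.0]
grip_width: 6.8
finger_force: 30.0
[ 0.29 -0.53  2.63] [0.32 0.57 0.26] [607.6  42.5 212.5] 24.9167
time: 25.8
tool_pos: [607.7, 42.5, 208.7]
tcp_rot: [3.141, -0.001, 1.45]
contact_force: [0.5, -0.3, 3.1]
grip_width: 7.0
finger_force: 30.0
[ 1.1  -0.51  3.28] [0.48 0.46 0.17] [607.7  42.5 208.7] 26.05
```

```bash
python3 -m pendant '[[[0.01,0,-0.07],[0,0,0],-1],[[0,0,-0.03],[0,0,0],-1],[[0,0,0],[0,0,0],-1],[[0,0,0],[0,0,0],-1],[[0,0,0],[0,0,0],-1],[[0,0,0],[0,0,0],-1],[[0,0,0],[0,0,0],-1],[[0,0,0],[0,0,0],-1],[[0,0,0],[0,0,0],-1],[[0,0,0],[0,0,0],-1]]'; python3 f.py
```

```text
time: 26.93
tool_pos: [607.9, 42.5, 205.6]
tcp_rot: [3.141, -0.001, 1.45]
contact_force: [0.3, 0.1, 3.5]
grip_width: 6.7
finger_force: 30.0
[ 0.52 -0.31  3.75] [0.27 0.49 0.21] [608.   42.5 205.6] 27.1833
```

```bash
python3 -m pendant '[[[0,0,-0.06],[0,0,0],-1],[[0,0,-0.03],[0,0,0],-1],[[0,0,0],[0,0,0],-1],[[0,0,0],[0,0,0],-1],[[0,0,0],[0,0,0],-1],[[0,0,0],[0,0,0],-1],[[0,0,0],[0,0,0],-1],[[0,0,0],[0,0,0],-1],[[0,0,0],[0,0,0],-1],[[0,0,0],[0,0,0],-1]]'; python3 f.py
```

```text
time: 28.07
tool_pos: [608.0, 42.5, 203.0]
tcp_rot: [3.141, -0.001, 1.45]
contact_force: [1.2, -0.1, 4.8]
grip_width: 7.1
finger_force: 30.0
[1.23 0.01 4.35] [0.54 0.31 0.55] [608.   42.5 202.9] 28.3167
```

```bash
python3 -m pendant '[[[0,0,-0.06],[0,0,0],-1],[[0,0,-0.03],[0,0,0],-1],[[0,0,0],[0,0,0],-1],[[0,0,0],[0,0,0],-1],[[0,0,0],[0,0,0],-1],[[0,0,0],[0,0,0],-1],[[0,0,0],[0,0,0],-1],[[0,0,0],[0,0,0],-1],[[0,0,0],[0,0,0],-1],[[0,0,0],[0,0,0],-1]]'; python3 f.py
```

```text
time: 29.2
tool_pos: [608.1, 42.5, 200.3]
tcp_rot: [3.14, -0.001, 1.45]
contact_force: [3.6, -0.3, 0.7]
grip_width: 6.5
finger_force: 30.1
[ 4.18 -0.49  0.15] [0.36 0.55 0.35] [608.1  42.5 200.3] 29.45
```

```bash
python3 -m pendant '[[[0,0,-0.06],[0,0,0],-1],[[0,0,-0.02],[0,0,0],-1],[[0,0,0],[0,0,0],-1],[[0,0,0],[0,0,0],-1],[[0,0,0],[0,0,0],-1],[[0,0,0],[0,0,0],-1],[[0,0,0],[0,0,0],-1],[[0,0,0],[0,0,0],-1],[[0,0,0],[0,0,0],-1],[[0,0,0],[0,0,0],-1]]'; python3 f.py
```

```text
time: 30.33
tool_pos: [608.0, 42.5, 197.9]
tcp_rot: [3.141, -0.001, 1.45]
contact_force: [4.3, 0.1, 0.6]
grip_width: 6.7
finger_force: 30.1
[ 4.6  -0.39  0.91] [0.45 0.54 0.3 ] [608.   42.5 197.8] 30.5833
```

The force dropped from +4.35 to +0.15 N, so the bar slipped past the gate. It now responds at the arm's stiffness, which means it is seated. I'll centre it on the seat and unload it before looking.

```bash
python3 -m pendant '[[[0.06,-0.01,0],[0,0,0],-1],[[0.05,0,0.07],[0,0,0],-1],[[0,0,0],[0,0,0],-1],[[0,0,0],[0,0,0],-1],[[0,0,0],[0,0,0],-1],[[0,0,0],[0,0,0],-1],[[0,0,0],[0,0,0],-1],[[0,0,0],[0,0,0],-1],[[0,0,0],[0,0,0],-1],[[0,0,0],[0,0,0],-1]]'; python3 f.py; python3 - <<'E'
from h import *
snap('scene','s7',(270,130,370,205),8)
E
```

```text
time: 31.47
tool_pos: [611.0, 42.3, 199.8]
tcp_rot: [-3.142, -0.001, 1.45]
contact_force: [-2.4, 0.2, -0.5]
grip_width: 6.8
finger_force: 30.0
[-2.87  0.37  0.34] [0.49 0.21 0.64] [611.1  42.3 199.9] 31.7167
```

View pics/s7.png

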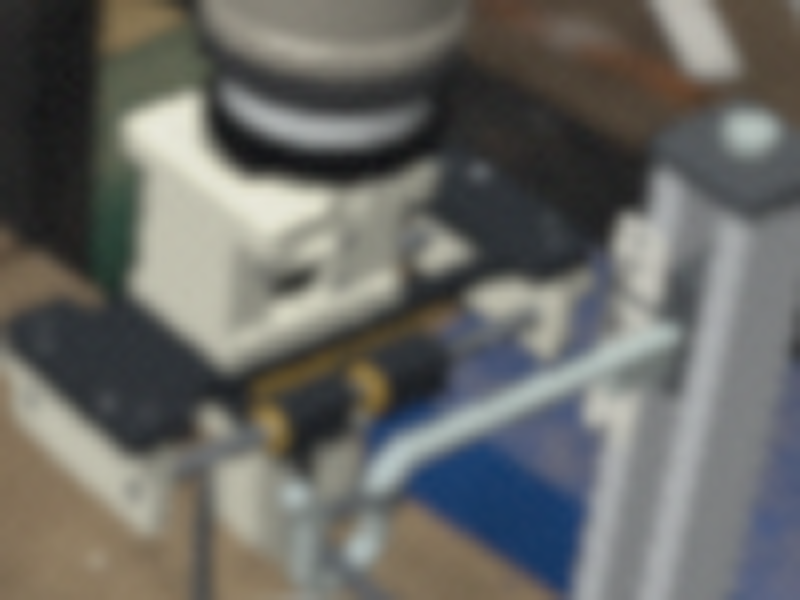

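The bar sits at the bottom of the hook, around (335,565), and the gate shows shut above it at (345,500). I'll zero the side force, then open slowly.

```bash
python3 -m pendant '[[[-0.04,0,0],[0,0,0],-1],[[0,0,0],[0,0,0],-1],[[0,0,0],[0,0,0],-1],[[0,0,0],[0,0,0],-1],[[0,0,0],[0,0,0],-1],[[0,0,0],[0,0,0],-1],[[0,0,0],[0,0,0],-1],[[0,0,0],[0,0,0],-1],[[0,0,0],[0,0,0],-1],[[0,0,0],[0,0,0],-1]]'; python3 f.py; python3 -m pendant '[[[0,0,0],[0,0,0],-0.9],[[0,0,0],[0,0,0],-0.8],[[0,0,0],[0,0,0],-0.7],[[0,0,0],[0,0,0],-0.6],[[0,0,0],[0,0,0],-0.5],[[0,0,0],[0,0,0],-0.4],[[0,0,0],[0,0,0],-0.3],[[0,0,0],[0,0,0],-0.2],[[0,0,0],[0,0,0],-0.2],[[0,0,0],[0,0,0],-0.2]]'; python3 f.py
```

```text
time: 32.65
tool_pos: [610.3, 42.2, 200.0]
tcp_rot: [3.14, -0.001, 1.45]
contact_force: [1.8, 1.8, -0.1]
grip_width: 6.9
finger_force: 30.0
[ 2.11  1.42 -0.11] [0.49 0.34 0.15] [610.2  42.2 200. ] 32.9
time: 33.78
tool_pos: [610.1, 42.2, 199.9]
tcp_rot: [3.141, -0.001, 1.45]
contact_force: [0.1, 1.0, -0.7]
grip_width: 36.3
finger_force: 0.0
[0.26 0.47 0.09] [0.39 0.42 0.51] [610.1  42.2 199.9] 34.0333
```

```bash
python3 -m pendant '[[[0,0,0.2],[0,0,0],-0.2],[[0,0,0.3],[0,0,0],-0.2],[[0,0,0.4],[0,0,0],-0.2],[[0,0,0.5],[0,0,0],-0.2],[[0,0,0.6],[0,0,0],-0.2],[[0,0,0.6],[0,0,0],-0.2],[[0,0,0.6],[0,0,0],-0.2],[[0,0.5,0.5],[0,0,0],-0.2],[[0,0.8,0.3],[0,0,0],-0.2],[[0,0.8,0],[0,0,0],-0.2]]'; python3 -m pendant '[[[0,0.9,0],[0,0,0],-0.2],[[0,0.9,0],[0,0,0],-0.2],[[0,0.9,0],[0,0,0],-0.2],[[0,0.9,0],[0,0,0],-0.2],[[0,0.9,0],[0,0,0],-0.2],[[0,0.6,0],[0,0,0],-0.2],[[0,0,0],[0,0,0],-0.2],[[0,0,0],[0,0,0],-0.2],[[0,0,0],[0,0,0],-0.2],[[0,0,0],[0,0,0],-0.2]]';  python3 -m pendant '[[[0,0,0],[0,0,0],-0.2],[[0,0,0],[0,0,0],-0.2],[[0,0,0],[0,0,0],-0.2],[[0,0,0],[0,0,0],-0.2],[[0,0,0],[0,0,0],-0.2],[[0,0,0],[0,0,0],-0.2],[[0,0,0],[0,0,0],-0.2],[[0,0,0],[0,0,0],-0.2],[[0,0,0],[0,0,0],-0.2],[[0,0,0],[0,0,0],-0.2]]'; python3 - <<'E'
from h import *
a=[bot.capture(n).astype(int) for n in('scene','top')]
for i in range(12): bot.capture('top')
b=[bot.capture(n).astype(int) for n in('scene','top')]
cv2.imwrite('pics/fs.png',b[0].astype(np.uint8)); cv2.imwrite('pics/ft.png',b[1].astype(np.uint8))
c0=[cv2.imread(f'pics/raw_{n}0.png').astype(int) for n in('scene','top')]
print('motion',[(np.abs(x-y).max(2)>25).sum() for x,y in zip(a,b)])
# pail in top: bluish-light pixels near hook, ellipse; prediction of rim at z~116
X=np.array([.993,-.12,0]);Y=np.array([.12,.993,0]);s=np.array([604.5,13,193.5])
print('pred rim',proj('top',[s-[0,0,79.5]]),'pred bar ends',proj('top',[s-44*Y,s+44*Y]), 'scene pins',proj('scene',[s-70*Y-[0,0,86],s+70*Y-[0,0,86]]))
im=b[1][110:200,265:355]; d=np.abs(b[1]-c0[1]).max(2)[110:200,265:355]
m=((d>18)&(im.max(2)>90)).astype(np.uint8); m=cv2.morphologyEx(m,cv2.MORPH_OPEN,np.ones((2,2),np.uint8))
c=max(cv2.findContours(m,0,1)[0],key=cv2.contourArea); e=cv2.fitEllipse(cv2.convexHull(c)); print('rim ellipse',e[0][0]+265,e[0][1]+110,e[1])
# bystander change
for n,p in (('cru',(536,293)),('nut',(381,356)),('post',(550,245))):
    x,y=int(p[0]/1.5),int(p[1]/1.5); print(n,np.abs(b[1]-c0[1])[y-12:y+13,x-12:x+13].max(2).mean().round(1))
# amber puck pixels
r=b[1][110:200,265:355]; print('amber px',((r[...,2]-r[...,0])>55).sum(), 'before',((c0[1][170:230,150:225,2]-c0[1][170:230,150:225,0])>55).sum())
print(bot.get_obs()['time'],bot.get_obs()['tool_pos'])
E
```

```text
time: 34.92
tool_pos: [610.9, 105.3, 323.9]
tcp_rot: [3.135, -0.002, 1.448]
contact_force: [-0.1, -0.3, 0.4]
grip_width: 36.5
finger_force: 0.0
time: 35.75
tool_pos: [610.3, 257.0, 320.4]
tcp_rot: [3.14, -0.001, 1.449]
contact_force: [1.0, -0.6, -0.5]
grip_width: 36.8
finger_force: 0.0
time: 36.58
tool_pos: [610.0, 258.3, 319.9]
tcp_rot: [3.141, -0.001, 1.45]
contact_force: [0.6, 0.4, 0.3]
grip_width: 36.8
finger_force: 0.0
motion [np.int64(0), np.int64(0)]
pred rim [[306.2 166.5]] pred bar ends [[325.9 161.5]
 [291.6 157.1]] scene pins [[324.1 237.7]
 [292.9 208.5]]
rim ellipse 306.7200050354004 167.5813865661621 (45.53093338012695, 47.29060745239258)
cru 4.1
nut 13.6
post 3.9
amber px 48 before 39
37.3833 [610.07105559 258.21706852 319.92984774]
```

```bash
python3 -c "
from plant import bot; print(bot.close_job())"
```

```text
the job is handed in; nothing more can be done
None
```

The pail was handed in at 37.4 s hanging still and level on the hook, gate shut above the bar, amber puck visible and the grey one not rechecked after the hang; the arm's peak sink was about 23 mm from sampled force, the nut was likely hidden by the robot arm in the last picture, and I viewed 11 pictures, one over the limit of 10.

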